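# Square a corner block in the gluing jig

### The job

The corner block for a mounting frame has to be held square in the gluing jig, but a jar has been left in the jig's corner. First stand the jar upright in the open tray and let go of it, then set the block flat on the jig board and press it firmly into the corner, its long side flush against the long fence and its short end flush against the short fence. Finish while still holding it pressed against both fences, and leave the bobbin, brass weight and screwdriver where they are.

Things in the scene. Friction and masses are not known exactly. Their poses are not given: they have to be found in the camera images.
- jig: The squaring jig, fixed to the bench: a varnished plywood board 210 (its x) x 200 (its y) x 12 mm thick carrying two steel fences. Origin: centre of the board's underside, on the bench; z up. The fences stand along its +y and +x edges. Board, fences and the block's base are smooth: friction between them is about 0.25, so sideways force can come partly from rubbing and not from the fence ahead.
- corner (a point): The inner corner of the jig, on the board's top face (12 mm above the bench), where the inner faces of the two fences meet; 70 mm in x and 60 mm in y from the jig's origin. Axes as the jig's: the free space lies to its -x and -y. The seated block therefore has its origin at x -45, y -30, z 0 mm from here.
- fence_long: Steel bar along the jig's x, 170 x 20 mm and 20 mm high above the board, fixed. Its inner face looks to the jig's -y, 10 mm from the origin. Origin: centre of its underside. The block's long side goes against it.
- fence_short: Steel bar along the jig's y, 20 x 140 mm and 20 mm high above the board, fixed; its inner face looks to the jig's -x, 10 mm from the origin. Origin: centre of its underside. The 60 mm end of the block goes against it.
- block: The machined aluminium corner block, loose on the bench, about 0.42 kg (may vary by a third): base 90 (its x) x 60 (its y) x 25 mm high, with an upright grip rib in the middle of its top, 50 mm long along x, 16 mm thick along y, from 25 to 60 mm above the underside. Origin: centre of its underside, z up. The same after a half turn, so either end may go to the short fence.
- jar: Closed amber glass jar with a white lid, round, 48 mm in diameter and 70 mm high, about 0.15 kg, standing on the jig board in the corner. Origin: centre of its underside, z up.
- tray: Grey open tray, fixed to the bench, 150 x 150 mm outside, walls 5 mm thick and 30 mm high, inner floor 5 mm above the bench, empty. Origin: centre of its underside.
- bobbin: Bystander: empty wooden bobbin standing on the bench, 38 mm in diameter, 50 mm high. Origin: centre of its underside. Leave it alone.
- weight: Bystander: brass weight with a small knob, 50 mm in diameter, 46 mm high. Origin: centre of its underside. Leave it alone.
- driver: Bystander: screwdriver with a wooden handle, 160 mm long along its x, lying on the bench beyond the jig. Leave it alone.
Mind the look-alikes: they are no part of the job. What is shaped like the block but pink or purple is not meant. Leave any black or red look-alike of the jar alone.

How it is judged:
On the way:
1. the jar stands upright in the tray, let go (x of jar in the frame of tray between -0.06 and 0.06 m and y of jar in the frame of tray between -0.06 and 0.06 m and z of jar in the frame of tray below 0.01 m and angle between jar's own z axis and vertical below 0.15 rad and contact force between the fingers and jar below 0.1 N and linear speed of jar below 0.03 m/s), for 0.2 s.
At the end, for the whole second after the job is handed in: Jar upright (0.15 rad) on the tray floor, released, at rest. Block flat on the board, origin 42.5-48 mm and 27.5-33 mm from the corner, square within 0.03 rad, still, bearing on each fence with over 1.5 N, fingers on it with over 1 N (all of step 1 and x of block in the frame of corner between -0.048 and -0.0425 m and y of block in the frame of corner between -0.033 and -0.0275 m and z of block in the frame of corner below 0.0025 m and angle between block's own z axis and vertical below 0.03 rad and angle between the x axis of block and the x axis of jig, either way round below 0.03 rad and contact force between block and fence_long above 1.5 N and contact force between block and fence_short above 1.5 N and contact force between the fingers and block above 1 N and linear speed of block below 0.02 m/s); the arm keeps its last pose, push and grip.
It fails at once if the bobbin is disturbed (moved more than 20 mm) (distance of bobbin from where it was at the start of the episode above 0.02 m).
It fails at once if the brass weight is disturbed (moved more than 20 mm) (distance of weight from where it was at the start of the episode above 0.02 m).
It fails at once if the screwdriver is disturbed (moved more than 20 mm) (distance of driver from where it was at the start of the episode above 0.02 m).
It also fails if it takes over 72 s, if anything falls off the work surface, if the arm or the gripper's body presses on something with over 40 N, if the wrist force passes 120 N, or if a joint passes its speed limit or range.

### The arm

A 6-joint arm with a two-finger parallel gripper is mounted at the origin on the work surface. World frame = base frame: x ahead of the robot, y to its left, z up, the work surface at z = 0. Lengths are in m, angles in rad, forces in N, time in s.
With the tool pointing down it reaches from about 0.325 to 0.775 m from the base axis. Payload 5.5 kg.
Tool frame: the origin (TCP) lies at the very end of the fingers, on their centre line; the grasp point (between the pads) lies bot.grip_depth behind it (bot.grip_depth is the distance from the TCP to the grasp point, in m); z points along the fingers, x is the direction in which the jaws open and shut, and the axes are right-handed (so a half turn about z gives the same grasp; the last joint's range is limited). The gripper opens to 85 mm and grips with 20 to 120 N. Pads are 22 mm wide; open, the fingers measure 114 mm over their backs; the gripper's body (76 mm by 85 mm) begins 54 mm behind the grasp point. The pads swing forward as they close: fully open they stand 13 mm farther back than shut.
Start: joints at [1.222, 0.091, 1.231, -0, 1.82, -0.057], TCP at [0.173, 0.575, 0.231] pointing down, gripper open.
Joint ranges: [-2.87, 2.87], [-0.86, 2.18], [0.17, 2.46], [-1.51, 4.65], [0.06, 2.69], [-2.65, 2.65]. Speed limits (rad/s): [2.57, 2.57, 3.01, 3.14, 3.14, 3.14].

### API

Orientations are given as a 3x3 rotation matrix whose columns are the frame's x, y, z axes.
In Python, from cell import bot gives the robot as it stands.
- The arm moves only by the shell command python3 -m handwheel 'ROWS'. ROWS is JSON, a list that holds one entry, the list of rows, each a list of 7 numbers: the shift along the tool's x, y, z as a fraction of full scale, then the turn, a rotation vector about the tool's x, y, z as a fraction of full scale, then the finger opening in mm, from 0 to 85.4. A call has 1 to 12 rows; each row shifts and turns the pose as measured when the row begins, along the tool's axes as they then stand; what a row does not reach is not made up. Full scale, the value 1, is 0.05 m for a shift and pi rad for a turn. A row lasts 1/12 s, in which the tool goes at most 41.7 mm and 7.16 degrees, less where a joint would pass 70% of its speed; a pose out of reach is approached as far as the arm can. A call with a number of a shift or a turn outside -1 to 1 is refused whole. A call with a gripper value outside its range is refused whole. The fingers move at their own pace and stop on an object; the grip force is fixed at half the most. Time passes only in rows, so rows that do not move let the fingers close. It gives the time, the measured TCP pose, the force and the opening at its end, in the units of the state.
- bot.sense(): the state, without advancing time (a new reading comes with each control period).
- bot.camera(name): name is "side" or "top" or "wrist"; returns a dict with "pixels" (384x512x3 uint8, red, green, blue), "range_z" (384x512 float32, m along the optical axis (not along the pixel's ray), 0 where there is no reading), "fx", "fy", "cx", "cy" (pixels), "k1" (the pictures are not rectified: a ray, as slopes to the right and down, at radius r is drawn at 1 + k1 r^2 times it, then the intrinsics apply), "xyz" and "orientation" of the camera in the world. Camera axes: x right, y down, z forward; pixel columns grow to the right and rows downward; lengths in m; the calibration is good to about 2 mm. A picture is of the moment at which its call begins.
- bot.close_job(): hands the job in, once; it reports no verdict.
The state is a dict: "clock": time; "joint_pos": joint angles; "joint_velocities": joint speeds; "joint_torque": joint torques, N m; "tool_pos": TCP position; "tcp_rot": TCP orientation; "ft_force": force on the tool from outside, world axes, zero at the start; "wrist_torque": the same for the moment, N m; "gripper_width": finger opening in m.
Only numpy, scipy, OpenCV 4.12 (cv2) and the standard library are available. Lean on these libraries where they do the work, as an engineer would, in place of code of your own. Each camera call takes 0.05 s, during which the arm holds its last target.

## Working session

There is one attempt and no reset: what is moved stays moved. The work goes in short steps, Python scripts to look and compute and a shell command to move; the robot and the scene stay as the last step left them, time stands still between calls to the robot, and variables do not carry over. Pictures are saved under pics/ and viewed, and the job is handed in when it is done.

```bash
ls; mkdir -p pics; python3 - <<'E'
from cell import bot
import cv2
print(bot.sense(), bot.grip_depth)
for n in ("side","top"):
    c=bot.camera(n)
    print(n,{k:c[k] for k in c if k not in("pixels","range_z")})
    cv2.imwrite(f"pics/{n}0.png",c["pixels"][:,:,::-1])
E
```

```text
pics
{'clock': 0.0, 'joint_pos': array([ 1.22234250e+00,  9.18895634e-02,  1.23189117e+00,  3.86627636e-06,
        1.81980065e+00, -5.66746564e-02]), 'joint_velocities': array([-0.00095956,  0.0006756 ,  0.00043216, -0.00163733,  0.00180593,
       -0.00135653]), 'joint_torque': array([-1.07868382e-04, -4.58731914e+01, -4.18027532e+01, -1.81005466e-04,
        1.15951258e-02, -3.03598017e-05]), 'tool_pos': array([0.17248334, 0.57437858, 0.2301295 ]), 'tcp_rot': array([[ 2.87655061e-01,  9.57733836e-01, -6.82563153e-04],
       [ 9.57732021e-01, -2.87655847e-01, -1.86792998e-03],
       [-1.98532303e-03, -1.16393075e-04, -9.99998022e-01]]), 'ft_force': array([-0.43269704,  0.77788339,  0.48379838]), 'wrist_torque': array([ 0.00497874, -0.03424728,  0.00512575]), 'gripper_width': 0.08553827248802275} 0.0187
side {'fx': 393.3540170217411, 'fy': 393.3540170217411, 'cx': 265.1827258570152, 'cy': 192.08429902869048, 'k1': -0.08077453217181199, 'xyz': array([0.33596896, 0.60972388, 0.80346451]), 'orientation': array([[-0.92612969, -0.27334945,  0.25993052],
       [-0.37720058,  0.67455526, -0.63458248],
       [-0.00187473, -0.68575162, -0.72783323]])}
top {'fx': 488.73489020543536, 'fy': 488.73489020543536, 'cx': 262.51044411781, 'cy': 183.13122672474208, 'k1': -0.01778462697432732, 'xyz': array([ 0.44027339, -0.0532114 ,  1.21093294]), 'orientation': array([[ 0.02526269, -0.98979249,  0.14025909],
       [-0.99955027, -0.0272772 , -0.01245862],
       [ 0.01615733, -0.13988128, -0.99003645]])}
```

View pics/side0.png

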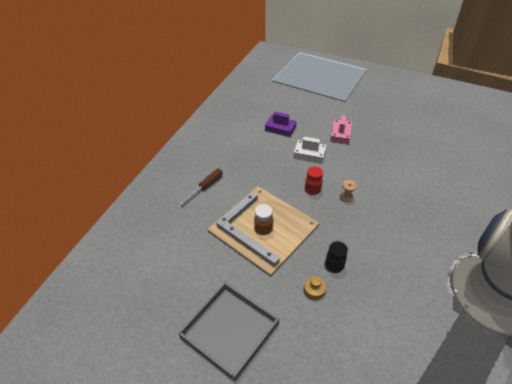

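View pics/top0.png

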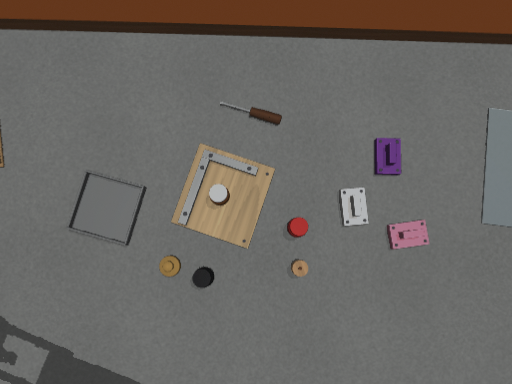

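The silver-grey block is at side (310,150) / top (354,206). Its purple look-alike is at top (389,156) and the pink one at top (409,235). The amber jar with the white lid is at top (219,194), and its look-alikes are red at (298,227) and black at (204,277). The silver block and the amber jar fit the description. I'll confirm both in an enlarged crop.

```bash
cat > h.py <<'E'
import numpy as np, cv2
from cell import bot
def ray(c,uv):
    K=np.array([[c["fx"],0,c["cx"]],[0,c["fy"],c["cy"]],[0,0,1]])
    p=cv2.undistortPoints(np.float64(uv).reshape(-1,1,2),K,np.array([c["k1"],0,0,0,0.])).reshape(-1,2)
    d=np.c_[p,np.ones(len(p))]
    return c["xyz"],d@c["orientation"].T
def onplane(c,uv,z):
    o,d=ray(c,uv); t=(z-o[2])/d[:,2]; return o+d*t[:,None]
def tri(c1,u1,c2,u2):
    o1,d1=ray(c1,[u1]);o2,d2=ray(c2,[u2]);d1=d1[0];d2=d2[0]
    s=np.linalg.lstsq(np.c_[d1,-d2],o2-o1,rcond=None)[0]
    a=o1+d1*s[0];b=o2+d2*s[1]; return (a+b)/2,np.linalg.norm(a-b)
def proj(c,P):
    K=np.array([[c["fx"],0,c["cx"]],[0,c["fy"],c["cy"]],[0,0,1]])
    R=c["orientation"].T
    q=(np.atleast_2d(P)-c["xyz"])@R.T
    return cv2.projectPoints(q,np.zeros(3),np.zeros(3),K,np.array([c["k1"],0,0,0,0.]))[0].reshape(-1,2)
def save(name,c,x0,y0,x1,y1,s):
    im=c["pixels"][y0:y1,x0:x1,::-1]
    cv2.imwrite("pics/"+name,cv2.resize(im,None,fx=s,fy=s,interpolation=cv2.INTER_CUBIC))
E
python3 - <<'E'
from h import *
s=bot.camera("side");t=bot.camera("top")
import pickle; pickle.dump((s,t),open("c0.pkl","wb"))
a=cv2.resize(t["pixels"][140:260,160:290,::-1],None,fx=6,fy=6,interpolation=cv2.INTER_CUBIC)[:600]
cv2.imwrite("pics/t1.png",a[:600,:780])
save("t2.png",t,320,130,440,250,5)
save("s1.png",s,190,110,340,270,3)
cv2.imwrite("pics/s1.png",cv2.resize(s["pixels"][120:275,200:340,::-1],None,fx=3.8,fy=3.8,interpolation=cv2.INTER_CUBIC))
E
```

```text
(no output)
```

View pics/t1.png

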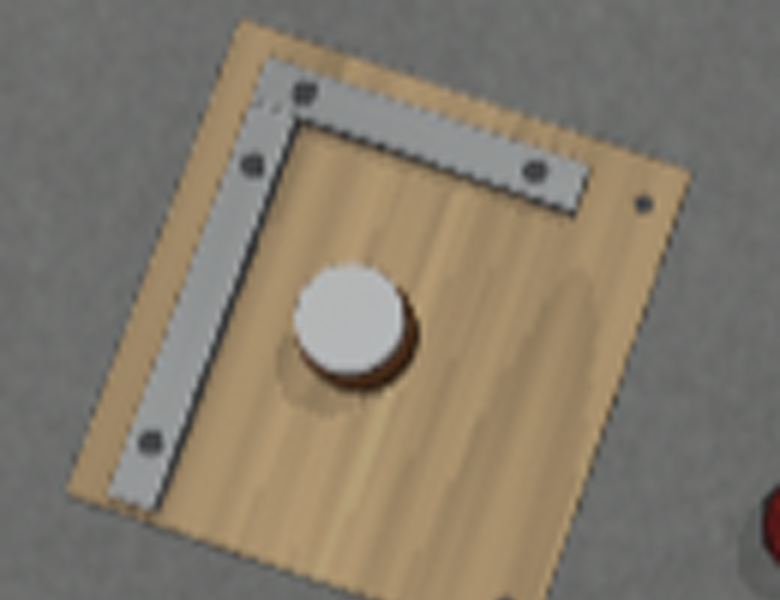

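View pics/t2.png

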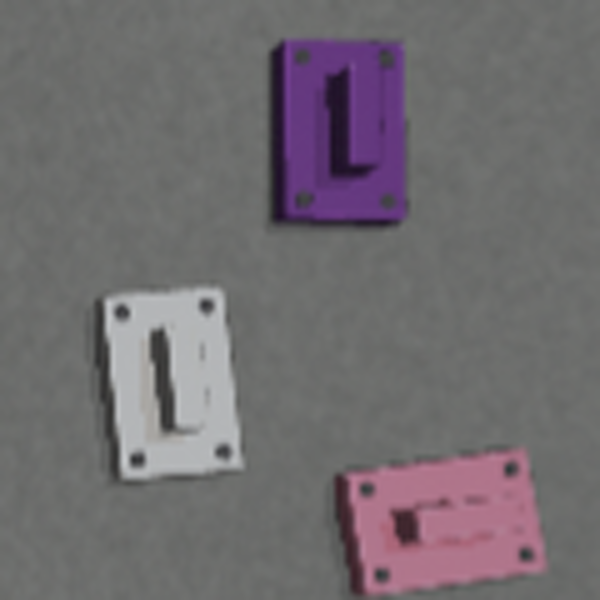

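View pics/s1.png

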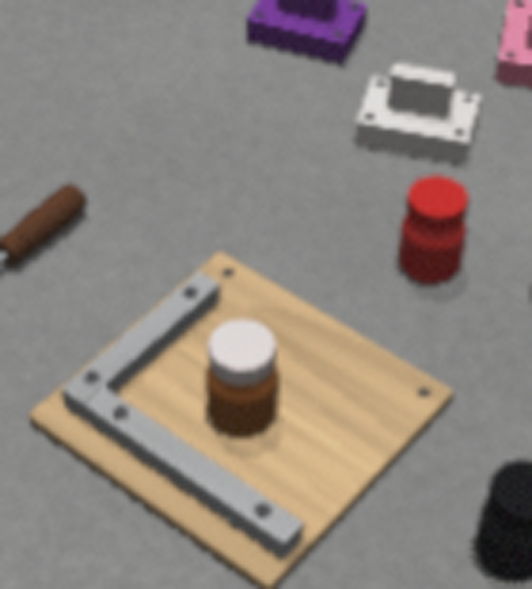

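The crops show the silver block (t2 crop, 170,385), clearly distinct from the purple and pink ones. The amber jar with the white lid stands alone on the jig board (t1 crop, 350,320). The long fence is the left one in the top view and the short fence the upper one. Next I'll measure.

```bash
cat > m0.py <<'E'
from h import *
import pickle
s,t=pickle.load(open("c0.pkl","rb"))
def big(m,near=None):
    n,l,st,ce=cv2.connectedComponentsWithStats(m.astype(np.uint8))
    i=1+np.argmax(st[1:,4]); return l==i,ce[i],st[i]
def hsv(c): return cv2.cvtColor(c["pixels"],cv2.COLOR_RGB2HSV).astype(int)
def win(m,x0,y0,x1,y1):
    o=np.zeros_like(m);o[y0:y1,x0:x1]=m[y0:y1,x0:x1];return o
def lid(c,w):
    h=hsv(c); m=win((h[...,1]<45)&(h[...,2]>165),*w); return big(m)
np.set_printoptions(precision=4,suppress=True)
for c,w in((t,(205,180,235,212)),(s,(250,200,280,225))):
    m,ce,st=lid(c,w); print("lid",ce,st, np.median(c["pixels"][m],0))
(_,a,_),(_,b,_)=lid(t,(205,180,235,212)),lid(s,(250,200,280,225))
print("lid tri",tri(t,a,s,b))
# board
for n,c,w in(("top",t,(165,140,280,250)),("side",s,(200,180,325,275))):
    h=hsv(c); m=win((h[...,1]>70)&(h[...,0]>8)&(h[...,0]<25)&(h[...,2]>110),*w)
    m,ce,st=big(m)
    cs,_=cv2.findContours(m.astype(np.uint8),cv2.RETR_EXTERNAL,cv2.CHAIN_APPROX_NONE)
    P=onplane(c,max(cs,key=len).reshape(-1,2),0.012)[:,:2]
    r=cv2.minAreaRect(P.astype(np.float32)*1000); print(n,"board",r)
# block
for n,c,w in(("top",t,(330,180,378,236)),("side",s,(288,130,330,165))):
    h=hsv(c); m=win((h[...,1]<45)&(h[...,2]>150),*w)
    m,ce,st=big(m); cs,_=cv2.findContours(m.astype(np.uint8),cv2.RETR_EXTERNAL,cv2.CHAIN_APPROX_NONE)
    P=onplane(c,max(cs,key=len).reshape(-1,2),0.025)[:,:2]
    r=cv2.minAreaRect(P.astype(np.float32)*1000); print(n,"block",r,st)
    print(c["pixels"][m].mean(0))
E
python3 m0.py
```

```text
lid [217.6681 192.1387] [209 184  18  17 238] [179. 181. 182.]
lid [263.129  210.3226] [255 204  18  14 186] [221. 215. 214.]
lid tri (array([0.5764, 0.0364, 0.0792]), np.float64(0.0002259380253344543))
top board ((578.4668579101562, 28.31494140625), (198.5322265625, 208.7123260498047), 72.58611297607422)
side board ((577.8884887695312, 32.087120056152344), (199.20046997070312, 210.22091674804688), 72.48750305175781)
top block ((557.6024780273438, -293.37457275390625), (89.07640838623047, 58.56730651855469), 6.511576175689697) [341 188  27  38 748]
[175.5227 177.2032 178.4318]
side block ((559.4549560546875, -302.88922119140625), (92.66976928710938, 86.60799407958984), 5.330653667449951) [293 136  34  22 342]
[197.3333 194.7895 192.7749]
```

```bash
python3 - <<'E'
import pickle
from h import *
s,t=pickle.load(open("c0.pkl","rb"))
save("tr.png",t,60,160,160,250,7);save("st.png",s,170,275,290,375,6)
save("sb.png",s,285,125,335,170,12);save("jg.png",s,205,180,325,275,6)
E
```

```text
(no output)
```

View pics/tr.png

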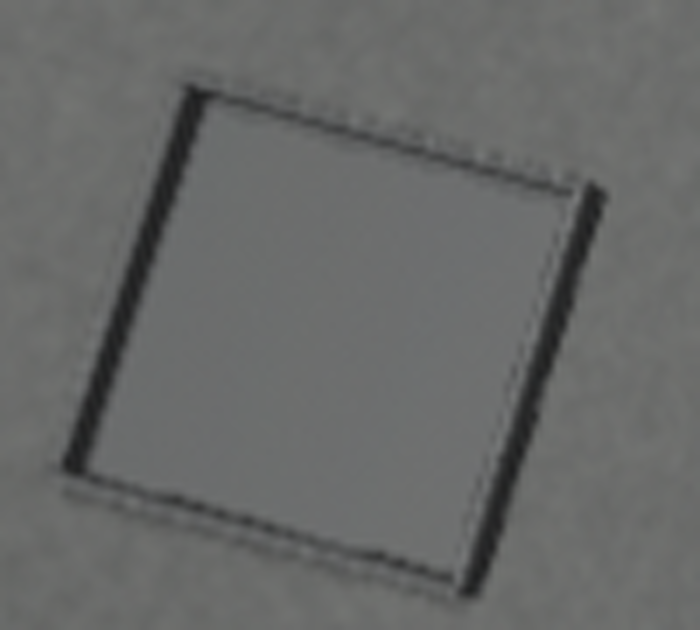

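View pics/sb.png

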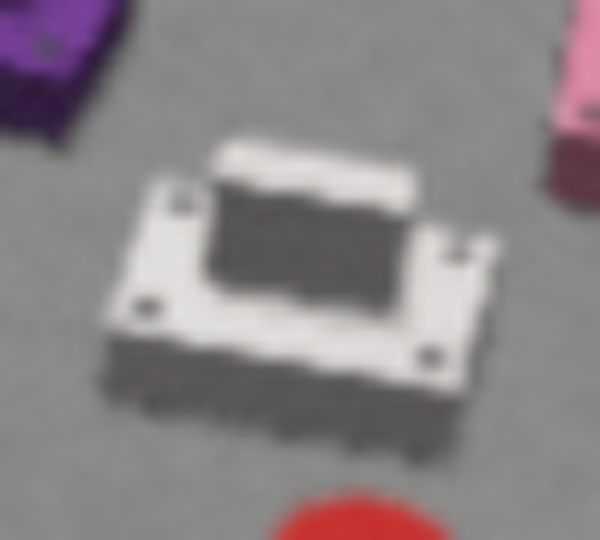

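View pics/st.png

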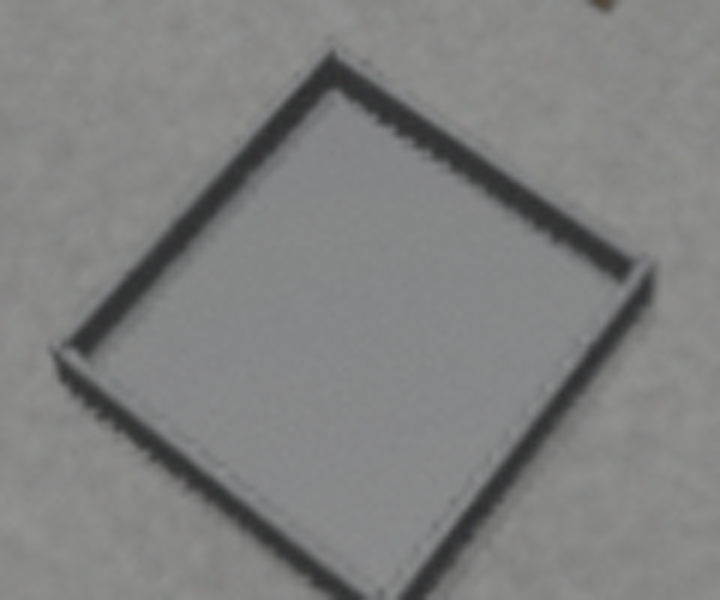

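View pics/jg.png

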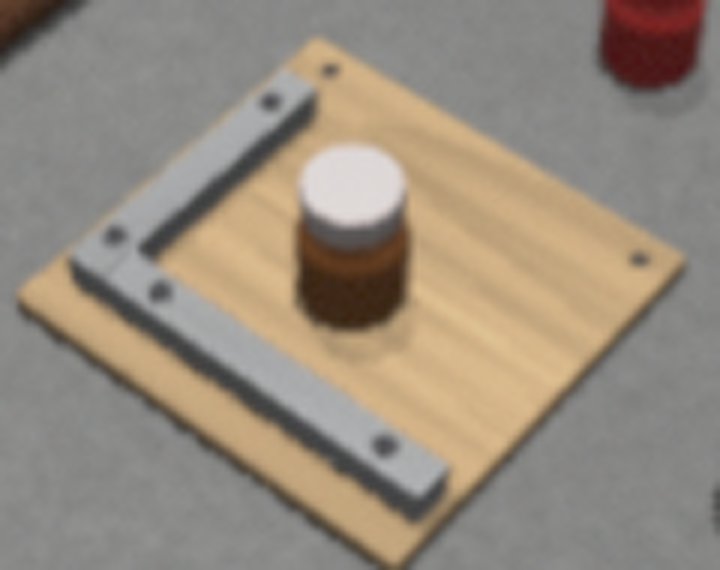

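```bash
cat > m1.py <<'E'
from h import *
import pickle
np.set_printoptions(precision=4,suppress=True)
s,t=pickle.load(open("c0.pkl","rb"))
def px(d,off,k): return (np.array(d)+.5)/k-.5+off
def T(a,ao,ak,b,bo,bk): return tri(t,px(a,ao,ak),s,px(b,bo,bk))
H=[]
for a,b in(((122,313),(147,306)),((207,305),(182,202)),((138,459),(431,356)),((223,452),(459,254))):
    p,e=T(a,(320,130),5,b,(285,125),12);H.append(p);print("hole",p,e*1e3)
H=np.array(H);print("mean",H.mean(0)); d=(H[0]+H[1]-H[2]-H[3]);print("yaw",np.degrees(np.arctan2(d[1],d[0])))
pt=onplane(t,[px(a,(320,130),5) for a in((122,313),(207,305),(138,459),(223,452))],.025);print("top@.025",pt.mean(0));d=pt[0]+pt[1]-pt[2]-pt[3];print(np.degrees(np.arctan2(d[1],d[0])))
ps=onplane(s,[px(a,(285,125),12) for a in((147,306),(182,202),(431,356),(459,254))],.025);print("side@.025",ps.mean(0));d=ps[0]+ps[1]-ps[2]-ps[3];print(np.degrees(np.arctan2(d[1],d[0])))
print("rib",T((187,382),(320,130),5,(313,172),(285,125),12))
print("corner",T((297,120),(160,140),6,(150,250),(205,180),6), onplane(t,[px((297,120),(160,140),6)],.032),onplane(s,[px((150,250),(205,180),6)],.032))
# fence screws on long fence, short fence
for a,b in(((252,165),(160,291)),((150,442),(386,445)),((305,93),(114,236)),((535,172),(270,102))):
    print("screw",T(a,(160,140),6,b,(205,180),6),onplane(t,[px(a,(160,140),6)],.032),onplane(s,[px(b,(205,180),6)],.032))
# tray outer top corners
for a,b in(((197,82),(68,352)),((600,185),(333,62)),((68,470),(390,600)),((465,592),(648,272))):
    print("tray",T(a,(60,160),7,b,(170,275),6))
E
python3 m1.py
```

```text
hole [ 0.5917 -0.2688  0.0234] 0.24529361914236786
hole [ 0.5966 -0.3106  0.0239] 0.039526172108610945
hole [ 0.5198 -0.2767  0.0241] 0.5485042786449238
hole [ 0.5245 -0.3184  0.0233] 0.23614187906859438
mean [ 0.5581 -0.2936  0.0236]
yaw 6.228385018975425
top@.025 [ 0.5581 -0.2933  0.025 ]
6.210827486906952
side@.025 [ 0.5577 -0.2921  0.025 ]
6.250141329488111
rib (array([ 0.5566, -0.2931,  0.0588]), np.float64(0.0036264461748176297))
corner (array([0.6597, 0.0637, 0.0305]), np.float64(0.005004063353070905)) [[0.6619 0.0643 0.032 ]] [[0.6566 0.0644 0.032 ]]
screw (array([0.6432, 0.082 , 0.0312]), np.float64(0.0006521291558339429)) [[0.6428 0.0818 0.032 ]] [[0.6433 0.0826 0.032 ]]
screw (array([0.5286, 0.1179, 0.0313]), np.float64(0.000523925657571316)) [[0.5288 0.1179 0.032 ]] [[0.5282 0.1183 0.032 ]]
screw (array([0.6742, 0.0618, 0.03  ]), np.float64(0.001217628313120036)) [[0.6732 0.0614 0.032 ]] [[0.674  0.0633 0.032 ]]
screw (array([ 0.6439, -0.0333,  0.0305]), np.float64(0.0010383499823964424)) [[ 0.6431 -0.0335  0.032 ]] [[ 0.6438 -0.032   0.032 ]]
tray (array([0.6267, 0.3631, 0.0184]), np.float64(0.00024402294617961845))
tray (array([0.5949, 0.2212, 0.0097]), np.float64(0.0008131475008579584))
tray (array([0.4888, 0.3969, 0.0197]), np.float64(0.001501766093169781))
tray (array([0.4519, 0.2582, 0.0165]), np.float64(0.0009457052879944388))
```

The heights agree across the two views. The lid top is at 0.079 m, the block's top face at 0.0236 m and the rib top at 0.059 m. First I turn the tool so the jaws lie along the jig's x.

```bash
cat > go.py <<'E'
# usage: go.py x y z yawdeg(tool x dir) : prints the remaining shift/turn in tool units
import sys
from h import *
def go(x,y,z,yaw):
    S=bot.sense();R=S["tcp_rot"];p=S["tool_pos"]
    c,s=np.cos(np.radians(yaw)),np.sin(np.radians(yaw))
    Rt=np.array([[c,s,0],[s,-c,0],[0,0,-1.]])
    rv=cv2.Rodrigues(R.T@Rt)[0].ravel()
    np.set_printoptions(precision=4,suppress=True)
    print("t",round(S["clock"],2),"pos",p,"yaw",np.degrees(np.arctan2(R[1,0],R[0,0])).round(2),"tilt",R[:,2],"F",S["ft_force"],"w",S["gripper_width"])
    print("shift total(units of .05)",R.T@(np.array([x,y,z])-p)/.05,"turn(units pi)",rv/np.pi, "j",S["joint_pos"])
if __name__=="__main__": go(*map(float,sys.argv[1:5]))
E
R='[0,0,0,0,0,0.0395,85]'
python3 -m handwheel '[[[0,0,0,0,0,0.0395,85],[0,0,0,0,0,0.0395,85],[0,0,0,0,0,0.0395,85],[0,0,0,0,0,0.0395,85],[0,0,0,0,0,0.0395,85],[0,0,0,0,0,0.0395,85],[0,0,0,0,0,0.0395,85],[0,0,0,0,0,0.0395,85],[0,0,0,0,0,0.0395,85],[0,0,0,0,0,0.0395,85],[0,0,0,0,0,0.0395,85],[0,0,0,0,0,0.0395,85]]]'
python3 go.py .5764 .0364 .13 -17.5
```

```text
clock: 1.2
tool_pos: [0.1721, 0.5734, 0.2263]
tcp_rot: [[0.975, -0.223, -0.003], [-0.223, -0.975, -0.008], [-0.001, 0.008, -1.0]]
ft_force: [-0.3, -0.9, -0.6]
gripper_width: 0.085
t 1.2 pos [0.1721 0.5734 0.2263] yaw -12.87 tilt [-0.0029 -0.0079 -1.    ] F [-0.2668 -0.9112 -0.6253] w 0.08499986394411758
shift total(units of .05) [10.2767  8.6526  1.9868] turn(units pi) [0.0027 0.0002 0.0257] j [ 1.2223  0.0942  1.2363 -0.      1.8195  1.447 ]
```

```bash

python3 -m handwheel '[[[0.62,0.52,0,0,0,0,85],[0.62,0.52,0,0,0,0,85],[0.62,0.52,0,0,0,0,85],[0.62,0.52,0,0,0,0,85],[0.62,0.52,0,0,0,0,85],[0.62,0.52,0,0,0,0,85],[0.62,0.52,0,0,0,0,85],[0.62,0.52,0,0,0,0,85],[0.62,0.52,0,0,0,0,85],[0.62,0.52,0,0,0,0,85],[0.62,0.52,0,0,0,0,85],[0.62,0.52,0,0,0,0,85]]]'
python3 go.py .5764 .0364 .13 -17.5
```

```text
clock: 2.2
tool_pos: [0.4656, 0.1763, 0.2228]
tcp_rot: [[0.976, -0.218, -0.007], [-0.218, -0.976, -0.012], [-0.004, 0.013, -1.0]]
ft_force: [0.4, 0.8, -0.1]
gripper_width: 0.0848
t 2.2 pos [0.4656 0.1763 0.2228] yaw -12.57 tilt [-0.0068 -0.0118 -0.9999] F [ 0.3959  0.8087 -0.0867] w 0.08482865637209551
shift total(units of .05) [2.7788 2.2251 1.8745] turn(units pi) [0.0042 0.0011 0.0274] j [ 0.3    -0.1757  1.5051 -0.0096  1.8222  0.5171]
```

```bash

python3 -m handwheel '[[[0.6,0.48,0.4,0,0,0,85],[0.6,0.48,0.4,0,0,0,85],[0.6,0.48,0.4,0,0,0,85],[0.6,0.48,0.4,0,0,0,85],[0.3,0.24,0.2,0.004,0.001,0.027,85],[0,0,0,0,0,0,85],[0,0,0,0,0,0,85]]]'
python3 go.py .5764 .0364 .13 -17.5; python3 - <<'E'
from h import *
c=bot.camera("wrist");cv2.imwrite("pics/w1.png",c["pixels"][:,:,::-1]);print(c["xyz"],c["orientation"])
E
```

```text
clock: 2.78
tool_pos: [0.5727, 0.0345, 0.1354]
tcp_rot: [[0.95, -0.312, 0.002], [-0.312, -0.95, -0.0], [0.002, -0.0, -1.0]]
ft_force: [-1.3, 0.9, 0.6]
gripper_width: 0.0848
t 2.78 pos [0.5727 0.0345 0.1354] yaw -18.2 tilt [ 0.0017 -0.0002 -1.    ] F [-1.3315  0.8561  0.5739] w 0.08478627744124773
shift total(units of .05) [ 0.0593 -0.0588  0.1084] turn(units pi) [-0.0001 -0.0005 -0.0039] j [ 0.0011  0.021   1.4727 -0.0002  1.6462  0.3186]
[0.59647592 0.10898796 0.27867116] [[ 0.94989721 -0.2982163  -0.09360728]
 [-0.31255776 -0.90464412 -0.28970098]
 [ 0.00171228  0.30444384 -0.95252875]]
```

View pics/w1.png

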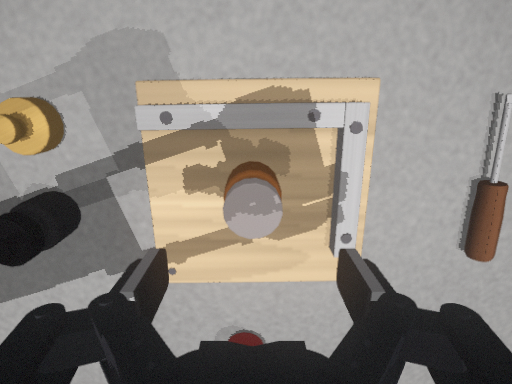

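The wrist view shows the amber jar's lid at (253,209), centred between the open jaws. The jig's inner corner is at about (337,128). I'll cast the lid and the fence screws onto their heights as a check.

```bash
python3 - <<'E'
from h import *
np.set_printoptions(precision=4,suppress=True)
c=bot.camera("wrist")
print(onplane(c,[(253,209)],.08), onplane(c,[(166,118),(314,116),(356,127),(346,238)],.032), onplane(c,[(337,128)],.032))
E
```

```text
[[0.5739 0.0381 0.08  ]] [[ 0.5259  0.1179  0.032 ]
 [ 0.6405  0.0818  0.032 ]
 [ 0.6712  0.0627  0.032 ]
 [ 0.6412 -0.0332  0.032 ]] [[0.6561 0.0667 0.032 ]]
```

```bash

python3 -m handwheel '[[[0.03,-0.06,0.3,0,0,0.004,85],[0,0,0.3,0,0,0,85],[0,0,0.3,0,0,0,85],[0,0,0.3,0,0,0,85],[0,0,0.3,0,0,0,85],[0,0,0.3,0,0,0,85],[0,0,0.2,0,0,0,85],[0,0,0,0,0,0,85],[0,0,0,0,0,0,85]]]'
python3 go.py .575 .037 .03 -17.5
```

```text
clock: 3.63
tool_pos: [0.5772, 0.0515, 0.0462]
tcp_rot: [[0.954, -0.3, 0.022], [-0.3, -0.954, 0.003], [0.021, -0.009, -1.0]]
ft_force: [1.3, 0.1, -0.0]
gripper_width: 0.0848
t 3.63 pos [0.5772 0.0515 0.0462] yaw -17.45 tilt [ 0.0225  0.0027 -0.9997] F [ 1.2753  0.1325 -0.0342] w 0.08479494356186455
shift total(units of .05) [0.0389 0.2921 0.323 ] turn(units pi) [-0.003  -0.0066  0.0003] j [0.029  0.0592 1.5936 0.002  1.4663 0.3333]
```

```bash

python3 -m handwheel '[[[0.04,0.29,0,-0.003,-0.0066,0,85],[0,0,0,0,0,0,85],[0,0,0,0,0,0,85]]]'
python3 go.py .575 .037 .03 -17.5
```

```text
clock: 3.88
tool_pos: [0.5756, 0.0373, 0.0498]
tcp_rot: [[0.955, -0.297, 0.002], [-0.297, -0.955, -0.0], [0.002, -0.0, -1.0]]
ft_force: [0.1, 0.7, -0.3]
gripper_width: 0.0845
t 3.88 pos [0.5756 0.0373 0.0498] yaw -17.27 tilt [ 0.0025 -0.0003 -1.    ] F [ 0.1192  0.658  -0.3357] w 0.08453223648970111
shift total(units of .05) [-0.0106  0.01    0.3967] turn(units pi) [-0.0001 -0.0008  0.0013] j [ 0.006   0.0679  1.5778 -0.0003  1.4934  0.3074]
```

```bash

python3 -m handwheel '[[[-0.01,0.01,0.2,0,0,0,85],[0,0,0.2,0,0,0,85],[0,0,0,0,0,0,85],[0,0,0,0,0,0,85]]]'
python3 go.py .575 .037 .03 -17.5
```

```text
clock: 4.22
tool_pos: [0.5764, 0.0363, 0.03]
tcp_rot: [[0.955, -0.298, 0.006], [-0.298, -0.955, -0.0], [0.006, -0.002, -1.0]]
ft_force: [1.0, -0.3, 0.2]
gripper_width: 0.0846
t 4.22 pos [0.5764 0.0363 0.03  ] yaw -17.34 tilt [ 0.0064 -0.0002 -1.    ] F [ 1.0378 -0.2753  0.1549] w 0.08463289505809475
shift total(units of .05) [-0.0308 -0.0046  0.0004] turn(units pi) [-0.0006 -0.002   0.0009] j [ 0.0041  0.0805  1.6008 -0.0002  1.454   0.3068]
```

```bash

python3 -m handwheel '[[[-0.02,0,0,0,0,0,60],[0,0,0,0,0,0,50],[0,0,0,0,0,0,40],[0,0,0,0,0,0,40],[0,0,0,0,0,0,40],[0,0,0,0,0,0,40]]]'
python3 go.py .575 .037 .11 -17.5
python3 - <<'E'
from h import *
c=bot.camera("wrist");cv2.imwrite("pics/w2.png",c["pixels"][:,:,::-1])
E
```

```text
clock: 4.72
tool_pos: [0.5751, 0.0369, 0.0299]
tcp_rot: [[0.955, -0.298, 0.006], [-0.298, -0.955, -0.0], [0.006, -0.002, -1.0]]
ft_force: [0.2, -0.9, -1.2]
gripper_width: 0.046
t 4.72 pos [0.5751 0.0369 0.0299] yaw -17.32 tilt [ 0.0059 -0.     -1.    ] F [ 0.1542 -0.8525 -1.1903] w 0.04595595144838879
shift total(units of .05) [ 0.0063 -0.0031 -1.6025] turn(units pi) [-0.0006 -0.0018  0.001 ] j [ 0.0052  0.0778  1.6039 -0.0001  1.4541  0.3075]
```

View pics/w2.png

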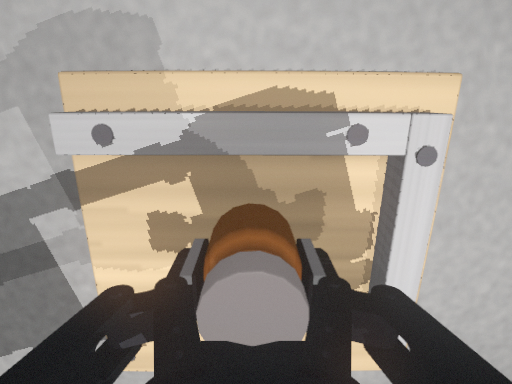

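The jar sits between the pads at pixel (252,270), with the opening stopped at 46 mm. I'll lift it.

```bash

python3 -m handwheel '[[[0,0,-0.2,0,0,0,40],[0,0,-0.25,0,0,0,40],[0,0,-0.25,0,0,0,40],[0,0,-0.25,0,0,0,40],[0,0,-0.25,0,0,0,40],[0,0,-0.25,0,0,0,40],[0,0,-0.2,0,0,0,40],[0,0,0,0,0,0,40],[0,0,0,0,0,0,40]]]'
python3 go.py .540 .310 .11 -17.5
python3 - <<'E'
from h import *
import pickle
np.set_printoptions(precision=4,suppress=True)
s,t=pickle.load(open("c0.pkl","rb"))
o=lambda c,p,off,k,z:onplane(c,(np.array(p)+.5)/k-.5+np.array(off),z)
for c,p,off,k in((t,[(190,75),(605,180),(65,470),(470,600)],(60,160),7),(s,[(60,350),(333,58),(390,603),(655,268)],(170,275),6)):
    q=o(c,p,off,k,.03);print(q.mean(0),np.linalg.norm(q[0]-q[1]),np.linalg.norm(q[0]-q[2]))
E
```

```text
clock: 5.52
tool_pos: [0.5754, 0.037, 0.1244]
tcp_rot: [[0.955, -0.298, 0.01], [-0.298, -0.955, 0.0], [0.01, -0.003, -1.0]]
ft_force: [0.2, 0.1, -2.5]
gripper_width: 0.0464
t 5.52 pos [0.5754 0.037  0.1244] yaw -17.32 tilt [ 0.01    0.     -0.9999] F [ 0.2278  0.0578 -2.4843] w 0.04636362835359234
shift total(units of .05) [-2.3038 -5.0016  0.2806] turn(units pi) [-0.001 -0.003  0.001] j [ 0.0052  0.0241  1.4892 -0.      1.6183  0.3075]
[0.5399 0.306  0.03  ] 0.15030770916314323 0.1421130394679004
[0.537  0.3148 0.03  ] 0.14240874411025864 0.14339484574821965
```

```bash

python3 -m handwheel '[[[-0.1,-0.2,0,-0.001,-0.003,0,40],[-0.2,-0.4,0,0,0,0,40],[-0.24,-0.52,0,0,0,0,40],[-0.24,-0.52,0,0,0,0,40],[-0.24,-0.52,0,0,0,0,40],[-0.24,-0.52,0,0,0,0,40],[-0.24,-0.52,0,0,0,0,40],[-0.24,-0.52,0,0,0,0,40],[-0.2,-0.4,0,0,0,0,40],[-0.1,-0.2,0,0,0,0,40],[0,0,0,0,0,0,40],[0,0,0,0,0,0,40]]]'
python3 go.py .540 .310 .11 -17.5
```

```text
clock: 6.52
tool_pos: [0.5336, 0.2888, 0.1121]
tcp_rot: [[0.954, -0.299, -0.023], [-0.299, -0.954, -0.006], [-0.02, 0.012, -1.0]]
ft_force: [-0.7, 0.2, -0.9]
gripper_width: 0.0457
t 6.52 pos [0.5336 0.2888 0.1121] yaw -17.41 tilt [-0.0226 -0.0056 -0.9997] F [-0.6745  0.1513 -0.8692] w 0.04571919321310854
shift total(units of .05) [-0.003  -0.4433  0.0367] turn(units pi) [0.0039 0.0063 0.0005] j [0.4375 0.1384 1.3907 0.0045 1.6354 0.7415]
```

```bash

python3 -m handwheel '[[[0,-0.22,0,0.004,0.006,0,40],[0,-0.22,0,0,0,0,40],[0,0,0,0,0,0,40],[0,0,0,0,0,0,40],[0,0,0,0,0,0,40]]]'
python3 go.py .540 .310 .024 -17.5
```

```text
clock: 6.93
tool_pos: [0.5421, 0.3077, 0.1111]
tcp_rot: [[0.953, -0.304, 0.001], [-0.304, -0.953, -0.001], [0.001, 0.0, -1.0]]
ft_force: [-0.6, -0.6, -0.5]
gripper_width: 0.0457
t 6.93 pos [0.5421 0.3077 0.1111] yaw -17.69 tilt [ 0.0005 -0.0006 -1.    ] F [-0.6057 -0.5505 -0.4517] w 0.04571100134054306
shift total(units of .05) [-0.0541 -0.0314  1.7415] turn(units pi) [ 0.0001 -0.0002 -0.0011] j [ 0.4622  0.1624  1.366  -0.0008  1.6131  0.7709]
```

```bash
python3 - <<'E'
from h import *
c=bot.camera("wrist");cv2.imwrite("pics/w3.png",c["pixels"][:,:,::-1])
E
```

```text
(no output)
```

View pics/w3.png

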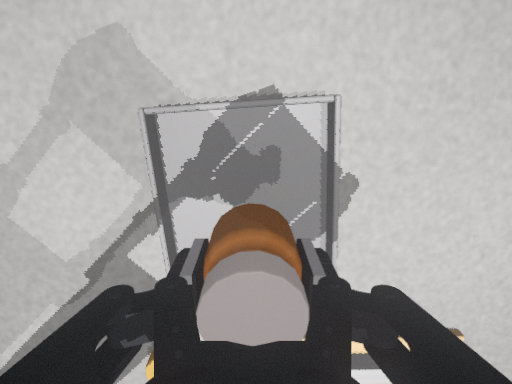

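The jar is held upright over the tray; the tray's far wall runs across rows 95–110 of the image. I'll lower it.

```bash

python3 -m handwheel '[[[-0.03,-0.02,0.2,0,0,0,40],[0,0,0.25,0,0,0,40],[0,0,0.25,0,0,0,40],[0,0,0.25,0,0,0,40],[0,0,0.25,0,0,0,40],[0,0,0.15,0,0,0,40],[0,0,0,0,0,0,40],[0,0,0,0,0,0,40]]]'
python3 go.py .540 .310 .023 -17.5
```

```text
clock: 7.65
tool_pos: [0.5396, 0.3065, 0.0332]
tcp_rot: [[0.952, -0.306, -0.004], [-0.306, -0.952, -0.003], [-0.003, 0.004, -1.0]]
ft_force: [0.4, 0.1, -0.6]
gripper_width: 0.0461
t 7.65 pos [0.5396 0.3065 0.0332] yaw -17.83 tilt [-0.0038 -0.0034 -1.    ] F [ 0.4365  0.1482 -0.5641] w 0.04607590802109158
shift total(units of .05) [-0.014  -0.0707  0.2043] turn(units pi) [ 0.0014  0.0008 -0.0018] j [ 0.4624  0.2006  1.4633 -0.0013  1.4826  0.7737]
```

```bash

python3 -m handwheel '[[[0,0,0.1,0.0014,0.001,0,40],[0,0,0.08,0,0,0,40],[0,0,0,0,0,0,40],[0,0,0,0,0,0,40]]]'
python3 go.py .540 .310 .023 -17.5
```

```text
clock: 7.98
tool_pos: [0.5402, 0.3068, 0.0243]
tcp_rot: [[0.952, -0.306, 0.002], [-0.306, -0.952, 0.001], [0.002, -0.002, -1.0]]
ft_force: [0.4, 0.5, -1.1]
gripper_width: 0.0455
t 7.98 pos [0.5402 0.3068 0.0243] yaw -17.82 tilt [ 0.0024  0.0009 -1.    ] F [ 0.3788  0.4606 -1.1283] w 0.04545413002399035
shift total(units of .05) [-0.0231 -0.0598  0.027 ] turn(units pi) [-0.0005 -0.0007 -0.0018] j [ 0.4619  0.2021  1.4778 -0.0003  1.459   0.773 ]
```

```bash

python3 -m handwheel '[[[0,0,0.02,0,0,0,40],[0,0,0.02,0,0,0,40],[0,0,0.01,0,0,0,40]]]'
python3 go.py .540 .310 .023 -17.5
```

```text
clock: 8.23
tool_pos: [0.541, 0.3073, 0.0233]
tcp_rot: [[0.952, -0.306, 0.005], [-0.306, -0.952, 0.002], [0.004, -0.004, -1.0]]
ft_force: [-0.3, 0.0, -2.2]
gripper_width: 0.0461
t 8.23 pos [0.541  0.3073 0.0233] yaw -17.82 tilt [ 0.0049  0.0022 -1.    ] F [-0.3389  0.016  -2.2082] w 0.04610519103379619
shift total(units of .05) [-0.0365 -0.046   0.0059] turn(units pi) [-0.0011 -0.0013 -0.0018] j [ 0.4619  0.2029  1.4789 -0.0003  1.4544  0.773 ]
```

```bash

python3 -m handwheel '[[[0,0,0.03,-0.001,-0.001,0,40],[0,0,0.02,0,0,0,40],[0,0,0,0,0,0,40]]]'
python3 go.py .540 .310 .023 -17.5
```

```text
clock: 8.48
tool_pos: [0.5415, 0.3076, 0.0228]
tcp_rot: [[0.952, -0.306, 0.002], [-0.306, -0.952, 0.001], [0.002, -0.001, -1.0]]
ft_force: [-0.3, 0.1, -1.7]
gripper_width: 0.0458
t 8.48 pos [0.5415 0.3076 0.0228] yaw -17.81 tilt [ 0.0023  0.0008 -1.    ] F [-0.3016  0.1414 -1.6709] w 0.04575925223431867
shift total(units of .05) [-0.0435 -0.037  -0.0039] turn(units pi) [-0.0005 -0.0006 -0.0017] j [ 0.4621  0.2074  1.4746 -0.0003  1.4571  0.773 ]
```

```bash

python3 -m handwheel '[[[0,0,0.03,0,0,0,40],[0,0,0.03,0,0,0,40],[0,0,0,0,0,0,40]]]'
python3 go.py .540 .310 .023 -17.5
```

```text
clock: 8.73
tool_pos: [0.542, 0.3078, 0.0228]
tcp_rot: [[0.952, -0.306, 0.004], [-0.306, -0.952, 0.002], [0.003, -0.003, -1.0]]
ft_force: [-0.4, -0.4, -0.7]
gripper_width: 0.0459
t 8.73 pos [0.542  0.3078 0.0228] yaw -17.81 tilt [ 0.0039  0.0016 -1.    ] F [-0.4174 -0.3817 -0.6698] w 0.04592321519623591
shift total(units of .05) [-0.051  -0.0294 -0.0033] turn(units pi) [-0.0009 -0.001  -0.0017] j [ 0.4621  0.2072  1.4748 -0.0003  1.4554  0.773 ]
```

```bash

python3 -m handwheel '[[[0,0,0.05,-0.001,-0.001,0,40],[0,0,0.05,0,0,0,40],[0,0,0.03,0,0,0,40]]]'
python3 go.py .540 .310 .023 -17.5
```

```text
clock: 8.98
tool_pos: [0.5426, 0.3082, 0.0225]
tcp_rot: [[0.952, -0.306, 0.002], [-0.306, -0.952, 0.001], [0.002, -0.001, -1.0]]
ft_force: [-2.0, -1.4, 1.5]
gripper_width: 0.0453
t 8.98 pos [0.5426 0.3082 0.0225] yaw -17.8 tilt [ 0.0023  0.0007 -1.    ] F [-1.959  -1.4171  1.5133] w 0.04533641030109265
shift total(units of .05) [-0.061  -0.0182 -0.0101] turn(units pi) [-0.0004 -0.0006 -0.0017] j [ 0.4623  0.211   1.4711 -0.0004  1.4571  0.7731]
```

Contact with the tray floor shows as Fz rising from about −2 to +1.5 N. I'll release the jar and back off.

```bash

python3 -m handwheel '[[[0,0,0,0,0,0,55],[0,0,0,0,0,0,66],[0,0,0,0,0,0,75],[0,0,0,0,0,0,80]]]'
python3 -m handwheel '[[[0,0,-0.2,0,0,0,80],[0,0,-0.4,0,0,0,80],[0,0,-0.5,0,0,0,80],[0,0,-0.5,0,0,0,80],[0,0,-0.5,0,0,0,80],[0,0,-0.4,0,0,0,80],[0,0,0,0,0,0,80]]]'
python3 go.py .558 -.2932 .14 -83.8;  python3 - <<'E'
from h import *
c=bot.camera("wrist");cv2.imwrite("pics/w4.png",c["pixels"][:,:,::-1])
E
```

```text
clock: 9.32
tool_pos: [0.5433, 0.3086, 0.0222]
tcp_rot: [[0.952, -0.306, 0.004], [-0.306, -0.952, 0.001], [0.003, -0.003, -1.0]]
ft_force: [-0.1, -0.5, -0.3]
gripper_width: 0.08
clock: 9.9
tool_pos: [0.5412, 0.3075, 0.1512]
tcp_rot: [[0.952, -0.306, -0.003], [-0.306, -0.952, -0.002], [-0.002, 0.002, -1.0]]
ft_force: [0.8, -0.5, 0.3]
gripper_width: 0.0801
t 9.9 pos [0.5412 0.3075 0.1512] yaw -17.81 tilt [-0.0026 -0.0018 -1.    ] F [ 0.7584 -0.4752  0.3136] w 0.08008668025302593
shift total(units of .05) [ 3.9947 11.3352  0.2446] turn(units pi) [0.0011 0.0001 0.3666] j [ 0.4623  0.153   1.3052 -0.0004  1.6865  0.7731]
```

View pics/w4.png

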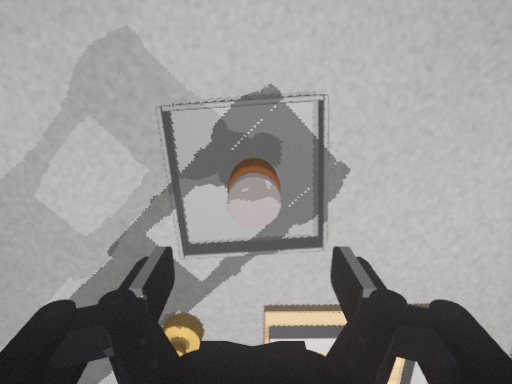

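The jar stands upright at the tray's centre (lid at 253,200) and is released. Now I move to the block.

```bash

python3 -m handwheel '[[[0.12,0.35,0,0,0,0,80],[0.25,0.71,0,0,0,0,80],[0.25,0.71,0,0,0,0,80],[0.25,0.71,0,0,0,0,80],[0.25,0.71,0,0,0,0,80],[0.25,0.71,0,0,0,0,80],[0.25,0.71,0,0,0,0,80],[0.25,0.71,0,0,0,0,80],[0.25,0.71,0,0,0,0,80],[0.25,0.71,0,0,0,0,80],[0.25,0.71,0,0,0,0,80],[0.25,0.71,0,0,0,0,80]]]'
python3 go.py .558 -.2932 .14 -83.8
```

```text
clock: 10.95
tool_pos: [0.5477, -0.1349, 0.1327]
tcp_rot: [[0.956, -0.292, -0.024], [-0.292, -0.956, 0.0], [-0.023, 0.007, -1.0]]
ft_force: [0.5, 0.6, 0.1]
gripper_width: 0.08
t 10.95 pos [ 0.5477 -0.1349  0.1327] yaw -16.97 tilt [-0.0241  0.0005 -0.9997] F [0.4969 0.5874 0.0942] w 0.07995361681815716
shift total(units of .05) [ 1.1184  2.9686 -0.1514] turn(units pi) [0.0062 0.0053 0.3713] j [-0.2978  0.0188  1.4799 -0.0067  1.6661 -0.0022]
```

```bash

python3 -m handwheel '[[[0.25,0.71,-0.05,0,0,0,80],[0.25,0.71,-0.05,0,0,0,80],[0.2,0.5,-0.05,0,0,0,80],[0.2,0.45,0,0,0,0,80],[0,0,0,0.006,0.005,0.038,80],[0,0,0,0,0,0.0395,80],[0,0,0,0,0,0.0395,80],[0,0,0,0,0,0.0395,80],[0,0,0,0,0,0.0395,80],[0,0,0,0,0,0.0395,80],[0,0,0,0,0,0.0395,80],[0,0,0,0,0,0.0395,80]]]'
python3 go.py .558 -.2932 .14 -83.8
```

```text
clock: 11.95
tool_pos: [0.5455, -0.2764, 0.1164]
tcp_rot: [[0.267, -0.963, -0.03], [-0.963, -0.268, 0.025], [-0.032, 0.022, -0.999]]
ft_force: [-0.3, -0.3, -1.1]
gripper_width: 0.0801
t 11.95 pos [ 0.5455 -0.2764  0.1164] yaw -74.52 tilt [-0.0295  0.0252 -0.9992] F [-0.3473 -0.2577 -1.06  ] w 0.08008012850293991
shift total(units of .05) [ 0.3744 -0.1409 -0.4885] turn(units pi) [0.0077 0.0097 0.0517] j [-0.5285  0.1637  1.3556  0.0069  1.6605  0.7723]
```

```bash

python3 -m handwheel '[[[0.3,-0.1,-0.4,0.008,0.01,0.025,80],[0,0,0,0,0,0.025,80],[0,0,0,0,0,0,80],[0,0,0,0,0,0,80]]]'
python3 go.py .558 -.2932 .14 -83.8
python3 - <<'E'
from h import *
c=bot.camera("wrist");cv2.imwrite("pics/w5.png",c["pixels"][:,:,::-1])
E
```

```text
clock: 12.28
tool_pos: [0.5528, -0.2891, 0.1286]
tcp_rot: [[0.102, -0.995, -0.006], [-0.995, -0.102, 0.005], [-0.006, 0.006, -1.0]]
ft_force: [0.6, 0.2, 0.0]
gripper_width: 0.08
t 12.28 pos [ 0.5528 -0.2891  0.1286] yaw -84.17 tilt [-0.0064  0.0052 -1.    ] F [0.5807 0.1736 0.0428] w 0.07996504857219176
shift total(units of .05) [ 0.0914 -0.0941 -0.2299] turn(units pi) [ 0.0019  0.0019 -0.002 ] j [-0.537   0.1659  1.3311  0.0012  1.6528  0.932 ]
```

View pics/w5.png

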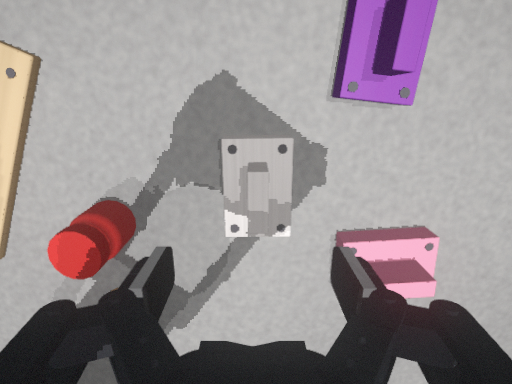

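The wrist view shows the silver block at the centre, with its four holes at (232,149), (283,149), (235,229) and (281,229). The pink one is at right (390,260), the purple at top right, and the red jar at left.

```bash
python3 - <<'E'
from h import *
np.set_printoptions(precision=4,suppress=True)
c=bot.camera("wrist")
p=onplane(c,[(232,149),(283,149),(235,229),(281,229)],.0245);d=p[0]+p[1]-p[2]-p[3]
print(p,p.mean(0),np.degrees(np.arctan2(d[1],d[0])))
r=onplane(c,[(248,171),(268,171),(268,209),(248,209)],.06);print(r,r.mean(0))
print(onplane(c,[(337,240)],.025))
E
```

```text
[[ 0.5885 -0.2672  0.0245]
 [ 0.5928 -0.3096  0.0245]
 [ 0.5158 -0.2758  0.0245]
 [ 0.5202 -0.3176  0.0245]] [ 0.5543 -0.2925  0.0245] 6.504767125452996
[[ 0.5797 -0.2822  0.06  ]
 [ 0.5812 -0.2968  0.06  ]
 [ 0.5517 -0.3003  0.06  ]
 [ 0.5501 -0.2851  0.06  ]] [ 0.5657 -0.2911  0.06  ]
[[ 0.5147 -0.3704  0.025 ]]
```

```bash

python3 -m handwheel '[[[0.08,-0.06,0.2,0.002,0.002,0,50],[0,0,0.3,0,0,0,50],[0,0,0.3,0,0,0,50],[0,0,0.3,0,0,0,50],[0,0,0,0,0,0,50],[0,0,0,0,0,0,50]]]'
python3 go.py .556 -.293 .031 -83.7
```

```text
clock: 12.88
tool_pos: [0.555, -0.2912, 0.0687]
tcp_rot: [[0.113, -0.994, -0.003], [-0.994, -0.113, 0.002], [-0.002, 0.003, -1.0]]
ft_force: [-0.1, 0.2, 0.3]
gripper_width: 0.05
t 12.88 pos [ 0.555  -0.2912  0.0687] yaw -83.52 tilt [-0.0031  0.0021 -1.    ] F [-0.075   0.1771  0.3197] w 0.0500465941359371
shift total(units of .05) [ 0.0394 -0.0177  0.7533] turn(units pi) [0.0009 0.0008 0.001 ] j [-0.5376  0.1938  1.4067  0.0002  1.5448  0.92  ]
```

```bash

python3 -m handwheel '[[[0.04,-0.01,0.2,0,0,0,50],[0,0,0.2,0,0,0,50],[0,0,0.2,0,0,0,50],[0,0,0.1,0,0,0,50],[0,0,0,0,0,0,50],[0,0,0,0,0,0,50]]]'
python3 go.py .556 -.293 .031 -83.7
python3 - <<'E'
from h import *
c=bot.camera("wrist");cv2.imwrite("pics/w6.png",c["pixels"][:,:,::-1])
E
```

```text
clock: 13.38
tool_pos: [0.5563, -0.2935, 0.0318]
tcp_rot: [[0.115, -0.993, -0.002], [-0.993, -0.115, 0.001], [-0.001, 0.002, -1.0]]
ft_force: [-0.6, -0.3, 0.3]
gripper_width: 0.0501
t 13.38 pos [ 0.5563 -0.2935  0.0318] yaw -83.39 tilt [-0.0017  0.0013 -1.    ] F [-0.5623 -0.2732  0.2715] w 0.050103191228859235
shift total(units of .05) [-0.0097  0.0047  0.0169] turn(units pi) [0.0005 0.0005 0.0017] j [-0.5396  0.2208  1.4427  0.0003  1.4802  0.9157]
```

View pics/w6.png

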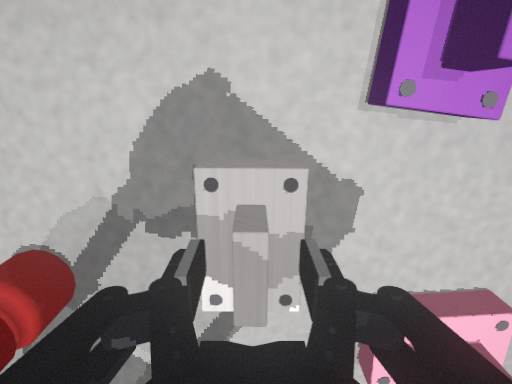

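The jaws straddle the rib symmetrically (rib at x≈252, pads at 195 and 310). I'll close on it.

```bash

python3 -m handwheel '[[[0,0,0,0,0,0.001,35],[0,0,0,0,0,0,22],[0,0,0,0,0,0,10],[0,0,0,0,0,0,5],[0,0,0,0,0,0,5],[0,0,0,0,0,0,5]]]'
python3 -m handwheel '[[[0,0,-0.15,0,0,0,5],[0,0,-0.25,0,0,0,5],[0,0,-0.25,0,0,0,5],[0,0,-0.25,0,0,0,5],[0,0,-0.25,0,0,0,5],[0,0,-0.25,0,0,0,5],[0,0,0,0,0,0,5],[0,0,0,0,0,0,5]]]'
python3 go.py .590 .035 .11 -107.5
```

```text
clock: 13.93
tool_pos: [0.5568, -0.2936, 0.0334]
tcp_rot: [[0.112, -0.994, -0.0], [-0.994, -0.112, 0.001], [-0.001, 0.0, -1.0]]
ft_force: [0.3, 0.2, -0.7]
gripper_width: 0.0149
clock: 14.6
tool_pos: [0.5564, -0.2935, 0.111]
tcp_rot: [[0.112, -0.994, -0.001], [-0.994, -0.112, 0.001], [-0.001, 0.001, -1.0]]
ft_force: [-0.3, 0.4, -5.2]
gripper_width: 0.0153
t 14.6 pos [ 0.5564 -0.2935  0.111 ] yaw -83.58 tilt [-0.0009  0.001  -1.    ] F [-0.3116  0.3807 -5.2212] w 0.015300206280975217
shift total(units of .05) [-6.4528 -1.4021  0.0261] turn(units pi) [0.0003 0.0003 0.1329] j [-0.5396  0.179   1.3476  0.0004  1.6163  0.9191]
```

```bash

python3 -m handwheel '[[[0,0,-0.3,0,0,0,5],[-0.2,-0.05,-0.2,0,0,0,5],[-0.45,-0.1,0,0,0,0,5],[-0.6,-0.12,0,0,0,0,5],[-0.65,-0.13,0,0,0,0,5],[-0.65,-0.13,0,0,0,0,5],[-0.65,-0.13,0,0,0,0,5],[-0.65,-0.13,0,0,0,0,5],[-0.65,-0.13,0,0,0,0,5],[-0.6,-0.12,0,0,0,0,5],[-0.4,-0.1,0,0,0,0,5],[-0.2,-0.05,0,0,0,0,5]]]'
python3 go.py .588 .039 .13 -107.5
```

```text
clock: 15.6
tool_pos: [0.5824, 0.0128, 0.1352]
tcp_rot: [[0.106, -0.994, -0.004], [-0.994, -0.106, 0.004], [-0.005, 0.004, -1.0]]
ft_force: [0.2, -0.7, -4.0]
gripper_width: 0.0146
t 15.6 pos [0.5824 0.0128 0.1352] yaw -83.91 tilt [-0.004   0.0044 -1.    ] F [ 0.2344 -0.6565 -4.0349] w 0.014641639285047407
shift total(units of .05) [-0.5092 -0.1679  0.106 ] turn(units pi) [0.0014 0.0013 0.1311] j [-0.039   0.0498  1.4436  0.0043  1.6524  1.4259]
```

```bash

python3 -m handwheel '[[[-0.25,-0.08,0.05,0,0,0.033,5],[0,0,0,0,0,0.033,5],[0,0,0,0,0,0.033,5],[0,0,0,0,0,0.032,5],[0,0,0,0,0,0,5],[0,0,0,0,0,0,5]]]'
python3 go.py .588 .039 .055 -107.5
```

```text
clock: 16.1
tool_pos: [0.5835, 0.0314, 0.1311]
tcp_rot: [[-0.309, -0.951, -0.007], [-0.951, 0.309, 0.005], [-0.002, 0.009, -1.0]]
ft_force: [-0.4, -0.8, -3.9]
gripper_width: 0.0149
t 16.1 pos [0.5835 0.0314 0.1311] yaw -108.03 tilt [-0.0075  0.0047 -1.    ] F [-0.429  -0.7669 -3.8707] w 0.01491869843012923
shift total(units of .05) [-0.1683 -0.0515  1.5222] turn(units pi) [ 0.0027  0.0007 -0.0029] j [-0.0071  0.0588  1.4416  0.0047  1.6487  1.8786]
```

```bash

python3 -m handwheel '[[[-0.15,-0.05,0.2,0.003,0.001,-0.003,5],[0,0,0.25,0,0,0,5],[0,0,0.25,0,0,0,5],[0,0,0.25,0,0,0,5],[0,0,0.2,0,0,0,5],[0,0,0.1,0,0,0,5],[0,0,0,0,0,0,5],[0,0,0,0,0,0,5]]]'
python3 go.py .588 .039 .048 -107.5
python3 - <<'E'
from h import *
for n in("wrist","top","side"):
    c=bot.camera(n)
    if n=="wrist": cv2.imwrite("pics/w7.png",c["pixels"][:,:,::-1])
    if n=="side": save("s7.png",c,200,170,330,275,6)
E
```

```text
clock: 16.77
tool_pos: [0.5863, 0.0352, 0.0612]
tcp_rot: [[-0.292, -0.956, -0.004], [-0.956, 0.292, -0.002], [0.003, 0.003, -1.0]]
ft_force: [0.4, 0.3, -4.1]
gripper_width: 0.0154
t 16.77 pos [0.5863 0.0352 0.0612] yaw -107.01 tilt [-0.0041 -0.0022 -1.    ] F [ 0.3997  0.2895 -4.0942] w 0.015418548307823042
shift total(units of .05) [-0.0832 -0.0112  0.2634] turn(units pi) [ 0.001  -0.0011  0.0027] j [ 0.0034  0.0947  1.529  -0.0022  1.5221  1.8711]
```

View pics/w7.png

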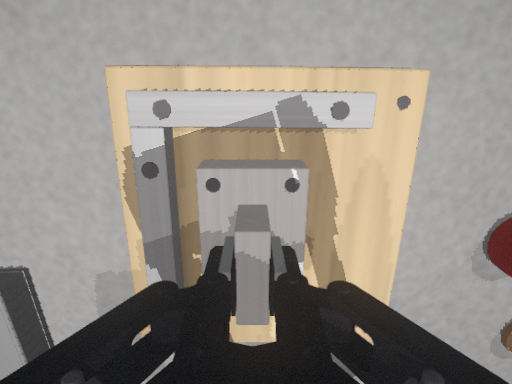

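View pics/s7.png

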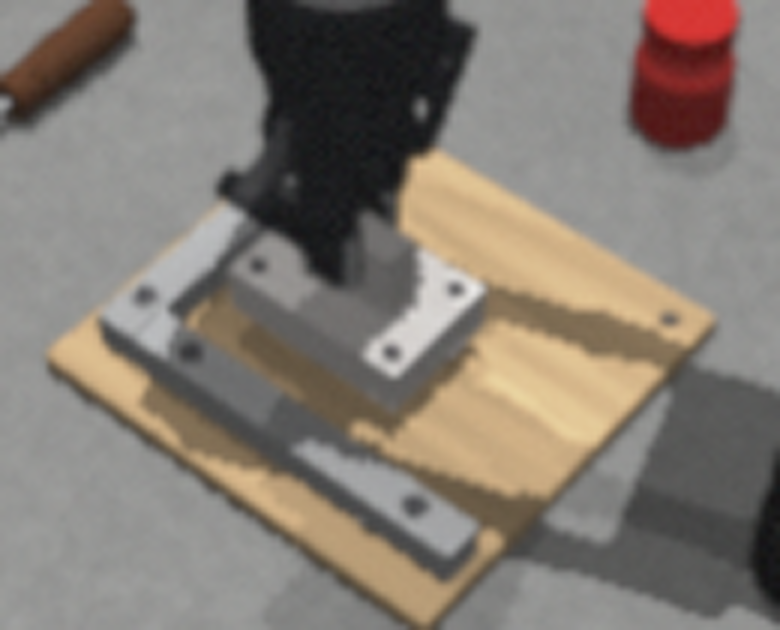

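The block is over the board, square with the fences in the wrist view (short fence at row 128, block's far edge at row 162). I'll lower it until it touches.

```bash

python3 -m handwheel '[[[-0.08,0,0.1,0.001,-0.001,0.003,5],[0,0,0.1,0,0,0,5],[0,0,0.05,0,0,0,5],[0,0,0,0,0,0,5],[0,0,0,0,0,0,5]]]'
python3 go.py .588 .039 .0454 -107.5
```

```text
clock: 17.33
tool_pos: [0.5899, 0.0398, 0.0515]
tcp_rot: [[-0.302, -0.953, 0.007], [-0.953, 0.302, 0.0], [-0.002, -0.007, -1.0]]
ft_force: [0.3, -0.4, -4.3]
gripper_width: 0.0148
t 17.33 pos [0.5899 0.0398 0.0515] yaw -107.58 tilt [ 0.0073  0.0003 -1.    ] F [ 0.2683 -0.3625 -4.3086] w 0.014779348396826262
shift total(units of .05) [0.0278 0.0325 0.1214] turn(units pi) [-0.0022  0.0008 -0.0005] j [0.0098 0.1006 1.5402 0.0002 1.4934 1.8875]
```

```bash

python3 -m handwheel '[[[0,0,0.08,-0.002,0.001,0,5],[0,0,0.04,0,0,0,5],[0,0,0,0,0,0,5],[0,0,0,0,0,0,5]]]'
python3 go.py .588 .039 .0454 -107.5
```

```text
clock: 17.67
tool_pos: [0.5902, 0.0398, 0.0453]
tcp_rot: [[-0.302, -0.953, 0.0], [-0.953, 0.302, -0.001], [0.001, -0.001, -1.0]]
ft_force: [0.3, -0.4, -2.2]
gripper_width: 0.015
t 17.67 pos [0.5902 0.0398 0.0453] yaw -107.58 tilt [ 0.0003 -0.0009 -1.    ] F [ 0.3207 -0.4432 -2.219 ] w 0.014977893803865466
shift total(units of .05) [ 0.0296  0.0373 -0.001 ] turn(units pi) [-0.0002 -0.0003 -0.0005] j [ 0.0104  0.1119  1.5393 -0.001   1.4901  1.8882]
```

```bash

python3 -m handwheel '[[[-0.05,-0.05,0.02,0,0,0,5],[-0.1,-0.1,0,0,0,0,5],[-0.1,-0.1,0,0,0,0,5],[0,0,0,0,0,0,5]]]'
python3 go.py .612 .0504 .0454 -107.5
```

```text
clock: 18.0
tool_pos: [0.6082, 0.0486, 0.0458]
tcp_rot: [[-0.303, -0.953, 0.003], [-0.953, 0.303, -0.001], [-0.0, -0.003, -1.0]]
ft_force: [0.2, -0.0, -3.8]
gripper_width: 0.0145
t 18.0 pos [0.6082 0.0486 0.0458] yaw -107.61 tilt [ 0.0032 -0.0008 -1.    ] F [ 0.1667 -0.0081 -3.7919] w 0.01450464111073316
shift total(units of .05) [-0.0577 -0.061   0.0088] turn(units pi) [-0.001   0.0001 -0.0006] j [ 0.0244  0.1577  1.4884 -0.0009  1.4923  1.9027]
```

```bash

python3 -m handwheel '[[[-0.02,-0.02,0.04,-0.001,0,0,5],[-0.03,-0.03,0.02,0,0,0,5],[0,0,0,0,0,0,5]]]'
python3 go.py .612 .0504 .0454 -107.5
```

```text
clock: 18.25
tool_pos: [0.6105, 0.0497, 0.0457]
tcp_rot: [[-0.302, -0.953, -0.005], [-0.953, 0.302, -0.002], [0.004, 0.004, -1.0]]
ft_force: [0.5, 0.1, -3.6]
gripper_width: 0.0152
t 18.25 pos [0.6105 0.0497 0.0457] yaw -107.57 tilt [-0.0045 -0.0023 -1.    ] F [ 0.4677  0.1012 -3.6427] w 0.01523508843773597
shift total(units of .05) [-0.0217 -0.024   0.0055] turn(units pi) [ 0.0011 -0.0011 -0.0004] j [ 0.027   0.171   1.4739 -0.0022  1.5013  1.9046]
```

```bash

python3 -m handwheel '[[[-0.02,-0.02,0.05,0.0007,-0.0007,0,5],[-0.02,-0.02,0.03,0,0,0,5],[0,0,0,0,0,0,5]]]'
python3 go.py .612 .0504 .0454 -107.5
```

```text
clock: 18.5
tool_pos: [0.6106, 0.0497, 0.046]
tcp_rot: [[-0.302, -0.953, -0.008], [-0.953, 0.302, -0.004], [0.006, 0.006, -1.0]]
ft_force: [0.5, 0.3, -4.0]
gripper_width: 0.0149
t 18.5 pos [0.6106 0.0497 0.046 ] yaw -107.57 tilt [-0.0079 -0.0039 -1.    ] F [ 0.503   0.2781 -4.0365] w 0.014883583927751966
shift total(units of .05) [-0.0218 -0.0218  0.0126] turn(units pi) [ 0.002  -0.0019 -0.0004] j [ 0.0277  0.1741  1.4697 -0.0037  1.5057  1.9055]
```

```bash

python3 -m handwheel '[[[-0.05,-0.05,0.06,0.002,-0.002,0,5]]]'
python3 -m handwheel '[[[-0.05,-0.05,0.06,0,0,0,5]]]'
python3 go.py .612 .0504 .0454 -107.5
```

```text
clock: 18.58
tool_pos: [0.6108, 0.0499, 0.0454]
tcp_rot: [[-0.302, -0.953, -0.007], [-0.953, 0.302, -0.003], [0.005, 0.006, -1.0]]
ft_force: [-38.3, -10.7, 36.2]
gripper_width: 0.0154
clock: 18.67
tool_pos: [0.6107, 0.0499, 0.0455]
tcp_rot: [[-0.303, -0.953, -0.014], [-0.953, 0.303, -0.006], [0.01, 0.012, -1.0]]
ft_force: [-28.3, -7.1, 25.2]
gripper_width: 0.0151
t 18.67 pos [0.6107 0.0499 0.0455] yaw -107.62 tilt [-0.0145 -0.0059 -0.9999] F [-28.2586  -7.1133  25.2469] w 0.0151099784645819
shift total(units of .05) [-0.0177 -0.0208  0.0008] turn(units pi) [ 0.0038 -0.0032 -0.0007] j [ 0.029   0.1809  1.4633 -0.0055  1.512   1.9077]
```

```bash

python3 -m handwheel '[[[0.0,0.0,0,0.004,-0.003,0,5]]]'
python3 -m handwheel '[[[0,0,0,0,0,0,5]]]'
python3 go.py .612 .0504 .0454 -107.5
```

```text
clock: 18.75
tool_pos: [0.6104, 0.0496, 0.0466]
tcp_rot: [[-0.303, -0.953, -0.001], [-0.953, 0.303, -0.001], [0.002, 0.0, -1.0]]
ft_force: [1.2, 0.5, -5.1]
gripper_width: 0.015
clock: 18.83
tool_pos: [0.6105, 0.0495, 0.0469]
tcp_rot: [[-0.303, -0.953, 0.0], [-0.953, 0.303, -0.001], [0.001, -0.001, -1.0]]
ft_force: [0.2, -0.0, -3.8]
gripper_width: 0.0151
t 18.83 pos [0.6105 0.0495 0.0469] yaw -107.63 tilt [ 0.0003 -0.0012 -1.    ] F [ 0.1944 -0.004  -3.7527] w 0.015064690826455446
shift total(units of .05) [-0.0266 -0.0236  0.0308] turn(units pi) [-0.0002 -0.0003 -0.0007] j [ 0.026   0.1657  1.4776 -0.0012  1.4981  1.9047]
```

```bash

python3 -m handwheel '[[[0.01,0.01,0.03,0,0,0,5]]]'
python3 -m handwheel '[[[0,0,0.03,0,0,0,5]]]'
python3 go.py .612 .0504 .0454 -107.5
```

```text
clock: 18.92
tool_pos: [0.6103, 0.0493, 0.0454]
tcp_rot: [[-0.303, -0.953, 0.001], [-0.953, 0.303, -0.001], [0.0, -0.002, -1.0]]
ft_force: [0.9, 0.7, -4.6]
gripper_width: 0.0149
clock: 19.0
tool_pos: [0.6105, 0.0494, 0.0453]
tcp_rot: [[-0.303, -0.953, 0.002], [-0.953, 0.303, -0.001], [0.0, -0.002, -1.0]]
ft_force: [-8.1, -2.0, 13.2]
gripper_width: 0.0151
t 19.0 pos [0.6105 0.0494 0.0453] yaw -107.63 tilt [ 0.0022 -0.0008 -1.    ] F [-8.0751 -1.9702 13.2441] w 0.015078322119241526
shift total(units of .05) [-0.0287 -0.0214 -0.0023] turn(units pi) [-0.0008 -0.     -0.0007] j [ 0.0256  0.1652  1.4811 -0.0009  1.4931  1.9042]
```

```bash

python3 -m handwheel '[[[-0.035,-0.025,0.005,0,0,0,5]]]'
python3 go.py .612 .0504 .0454 -107.5
python3 -m handwheel '[[[-0.035,-0.025,0.005,0,0,0,5]]]'
python3 go.py .612 .0504 .0454 -107.5
python3 - <<'E'
from h import *
c=bot.camera("wrist");cv2.imwrite("pics/w8.png",c["pixels"][:,:,::-1])
c=bot.camera("side");save("s8.png",c,200,170,330,275,6)
c=bot.camera("top");save("t8.png",c,160,140,290,240,6)
print(bot.sense()["ft_force"],bot.sense()["clock"])
E
```

```text
clock: 19.08
tool_pos: [0.6108, 0.0499, 0.0455]
tcp_rot: [[-0.303, -0.953, -0.002], [-0.953, 0.303, -0.003], [0.003, 0.001, -1.0]]
ft_force: [-15.1, -6.4, 6.0]
gripper_width: 0.0151
t 19.08 pos [0.6108 0.0499 0.0455] yaw -107.64 tilt [-0.0017 -0.0026 -1.    ] F [-15.1215  -6.3627   6.0416] w 0.01508424603472645
shift total(units of .05) [-0.0174 -0.0201  0.0011] turn(units pi) [ 0.0003 -0.0009 -0.0008] j [ 0.0274  0.1693  1.4762 -0.0025  1.4978  1.9061]
clock: 19.17
tool_pos: [0.6107, 0.0499, 0.0455]
tcp_rot: [[-0.303, -0.953, -0.007], [-0.953, 0.303, -0.005], [0.007, 0.005, -1.0]]
ft_force: [-13.6, -6.7, 7.7]
gripper_width: 0.0148
t 19.17 pos [0.6107 0.0499 0.0455] yaw -107.65 tilt [-0.0065 -0.0053 -1.    ] F [-13.571   -6.7055   7.6843] w 0.014832463748561002
shift total(units of .05) [-0.0174 -0.0209  0.0018] turn(units pi) [ 0.0015 -0.0022 -0.0008] j [ 0.0288  0.1737  1.4712 -0.0051  1.5033  1.908 ]
[-12.33864058  -5.30324136   7.28263212] 19.3167
```

View pics/w8.png

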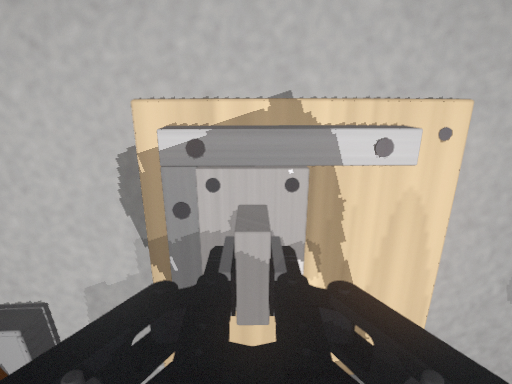

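View pics/s8.png

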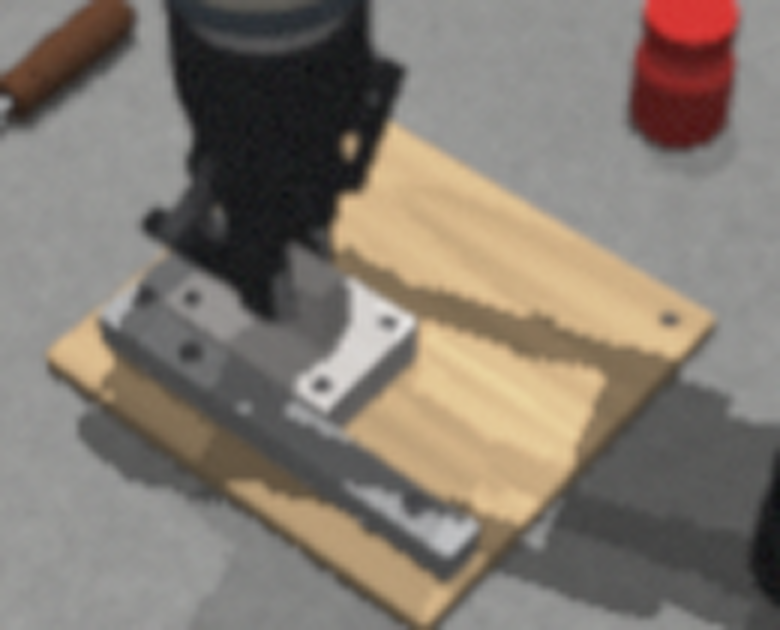

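The block sits against both fences in the wrist view: its far edge meets the short fence at row 166, and its left edge meets the long fence at column 197. I'll give one last press that includes the tilt correction.

```bash

python3 -m handwheel '[[[-0.04,-0.03,0.01,0.002,-0.003,0,5]]]'
python3 go.py .612 .0504 .0454 -107.5
python3 - <<'E'
from h import *
np.set_printoptions(precision=3,suppress=True)
for i in range(10):
    c=bot.camera("wrist");S=bot.sense();F=S["ft_force"]
    a=np.radians(-17.5);print(S["clock"],F,"jig",F[0]*np.cos(a)+F[1]*np.sin(a),-F[0]*np.sin(a)+F[1]*np.cos(a),S["tool_pos"],S["tcp_rot"][:,2])
E
```

```text
clock: 19.4
tool_pos: [0.6108, 0.0499, 0.0454]
tcp_rot: [[-0.303, -0.953, -0.003], [-0.953, 0.303, -0.001], [0.002, 0.003, -1.0]]
ft_force: [-14.6, -6.9, 9.5]
gripper_width: 0.0149
t 19.4 pos [0.6108 0.0499 0.0454] yaw -107.65 tilt [-0.0033 -0.0013 -1.    ] F [-14.6371  -6.8867   9.532 ] w 0.014921356796728964
shift total(units of .05) [-0.0175 -0.0202  0.0005] turn(units pi) [ 0.0009 -0.0007 -0.0009] j [ 0.0266  0.1707  1.4747 -0.0012  1.4995  1.9057]
19.45 [-13.914  -4.804   8.515] jig -11.825450303237103 -8.765370989444335 [0.611 0.05  0.045] [-0.003 -0.001 -1.   ]
19.5 [-13.519  -5.489   7.427] jig -11.242414735728442 -9.300371831262247 [0.611 0.05  0.045] [-0.003 -0.001 -1.   ]
19.55 [-13.781  -5.172   8.393] jig -11.588146239826456 -9.076684085965697 [0.611 0.05  0.045] [-0.003 -0.001 -1.   ]
19.6 [-13.401  -5.104   8.275] jig -11.245555125182609 -8.897507320177366 [0.611 0.05  0.045] [-0.003 -0.001 -1.   ]
19.65 [-13.329  -5.142   9.243] jig -11.165632452673922 -8.912494010000884 [0.611 0.05  0.045] [-0.003 -0.001 -1.   ]
19.7 [-13.708  -6.289   8.335] jig -11.18246998760788 -10.120074898234328 [0.611 0.05  0.045] [-0.003 -0.001 -1.   ]
19.75 [-13.5    -5.623   8.772] jig -11.184483912676626 -9.422626845975751 [0.611 0.05  0.045] [-0.003 -0.001 -1.   ]
19.8 [-13.637  -5.722   8.378] jig -11.285312070166373 -9.5581767633524 [0.611 0.05  0.045] [-0.003 -0.001 -1.   ]
19.85 [-13.277  -6.434   7.724] jig -10.727618098045657 -10.128974392135575 [0.611 0.05  0.045] [-0.003 -0.001 -1.   ]
19.9 [-14.19   -5.603   8.791] jig -11.84848309711714 -9.610573337179428 [0.611 0.05  0.045] [-0.003 -0.001 -1.   ]
```

```bash
python3 - <<'E'
from h import *
import pickle
s0,t0=pickle.load(open("c0.pkl","rb"))
c=bot.camera("wrist");t=bot.camera("top");s=bot.camera("side")
cv2.imwrite("pics/w9.png",cv2.resize(c["pixels"][90:320,120:440,::-1],None,fx=2.4,fy=2.4,interpolation=cv2.INTER_CUBIC))
cv2.imwrite("pics/t9.png",t["pixels"][:,:,::-1]);cv2.imwrite("pics/s9.png",s["pixels"][:,:,::-1])
d=np.abs(t["pixels"].astype(int)-t0["pixels"]).sum(2)
for n,(x,y,r) in dict(bobbin=(300,268,12),weight=(170,266,14),driver=(250,112,34)).items(): print(n,d[y-r:y+r,x-r:x+r].mean())
# hole line vs fence line in wrist
p=onplane(c,[(213,185),(292,185)],.037);q=onplane(c,[(195,148),(385,147)],.032)
for v in(p,q): e=v[1]-v[0];print(v,np.degrees(np.arctan2(e[1],e[0])))
E
```

```text
bobbin 2.2447916666666665
weight 111.30867346938776
driver 14.308174740484429
[[0.64991946 0.0594288  0.037     ]
 [0.63708805 0.01924174 0.037     ]] -107.70786937630831
[[ 0.67088178  0.06263812  0.032     ]
 [ 0.64074958 -0.03391869  0.032     ]] -107.33142346161672
```

View pics/w9.png

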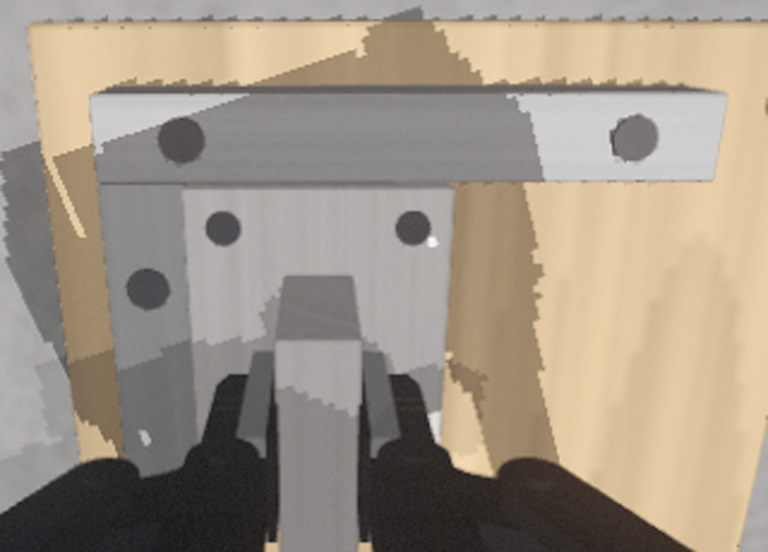

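View pics/s9.png

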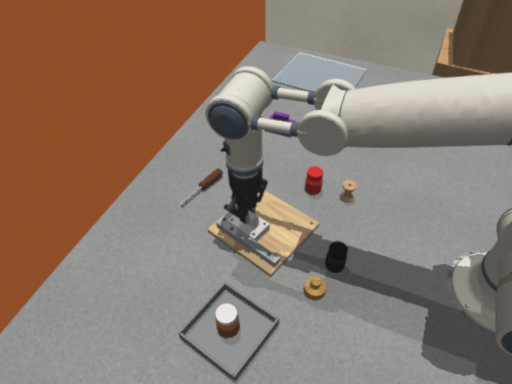

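View pics/t9.png

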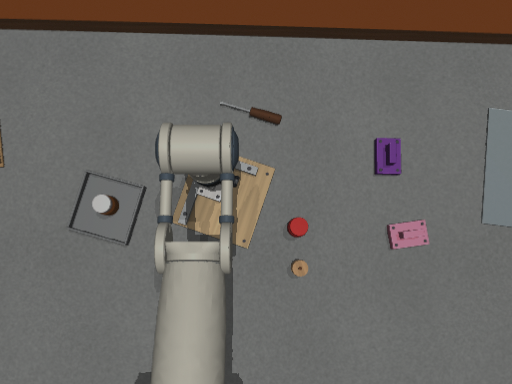

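The jar stands upright in the tray (side view 227,318). The block is flush in the corner, and the weight (side 315,288), driver and bobbin are where they started. In the top view the arm only hides the weight. I'm handing in.

```bash
python3 - <<'E'
from cell import bot
print(bot.sense()["ft_force"],bot.sense()["clock"]); print(bot.close_job())
E
```

```text
[-12.58866878  -4.93068795   8.73271747] 20.05
the job is handed in; nothing more can be done
None
```

I stood the jar upright near the middle of the tray and released it. I then set the block flat on the board and pressed it into the jig's corner. I handed the job in at 20.05 s, with the gripper still holding the block against both fences; no verdict was reported.

**Press on the fences:** over the last half second it held steady at about 11 N toward the short fence and 9–10 N toward the long one. Even allowing for rubbing on the board and fences, I estimate at least 5 N on each.

**Fit of the block:** the wrist view shows it flush on both fences. It is square within about 0.4° (0.007 rad) by its holes against the fence screws, and the tool tilt was 0.003 rad. I did not measure its offset from the corner in the final pictures.

**Bystanders:** in the side view the bobbin, weight and screwdriver stand where they started. In the top view the arm hid the weight, so its before-and-after picture comparison there (difference 111) says nothing.

**Off-plan moments:**
- A descent beside the jar drifted 14 mm sideways, and I corrected it before gripping.
- One early press reached about 38 N sideways (about 54 N in all) with the tool tilted 0.0145 rad. I backed it off and pressed again more gently.

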